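# Bring the winch's star wheel to its loading position

## Task

The wire winch has to be made ready for loading: push the spokes of its star wheel round until the spoke with the ball on its end points straight up, then take your hand away. Only push, gently and without gripping the wheel, and leave the things lying around the winch where they are.

Things in the scene. Friction and masses are not known exactly. Their poses are not given: they have to be found in the camera images.
- winch: grey hand winch for wire, bolted down: base plate 160x170x12 mm (x -30 to 130 mm); behind the wheel a hood 82 mm deep, 100 wide, 205 high hides the drum, its front 39 mm behind the wheel's mid-plane, a boss 48 mm across round the axle 29 mm behind it. Origin: on the bench below the wheel's centre; x level along the axle, from wheel to hood (away from robot), y left, z up
- axle (a point): centre of the star wheel, on the axle, 160 mm above the bench; axes as winch. The wheel is upright, rimless, in the plane x = 0, facing the robot: hub 56 mm across, 24 mm thick; six round steel spokes 14 mm thick, 60 degrees apart, reaching 130 mm from the axle, plain rounded ends except one that ends in a ball
- star_wheel (a joint): turn of the star wheel, rad: 0 or any multiple of 2 pi = ball-ended spoke straight up; grows clockwise as the robot sees it (the top goes to the right, winch -y). Turns either way and all the way round against steady friction of about 0.25 N m and slight damping; stays where it is left
- ball (a point): centre of the steel ball, 30 mm across, at the end of the one ball-ended spoke, 130 mm from the axle; its z axis points outwards along that spoke, its x axis along the axle to the hood
- punch_block: bystander, loose, to be left alone: doming block, a steel cube 42 mm with hollows, in front of the wheel; origin at the centre of its underside
- pliers: bystander, loose, to be left alone: flat pliers 142 mm long, lying right of the wheel; origin at the centre of its underside
- lighter: bystander, loose, to be left alone: pocket lighter 76 mm long, lying in front of the wheel; origin at the centre of its underside
- cone: bystander, loose, to be left alone: white porcelain ring cone, 46 mm across, 100 mm high, standing left of the hood; origin at the centre of its underside
- tweezers: bystander, loose, to be left alone: steel tweezers 126 mm long, lying left of the wheel; origin at the centre of its underside

How it is judged:
By the outcome, as a careful person would: the job done as asked, in the order asked, and still so for the second after the job is handed in, with the robot touching nothing.
It also fails if it takes over 67 s, if anything falls off the work surface, if the arm or the gripper's body presses on something with over 40 N, if the wrist force passes 120 N, or if a joint passes its speed limit or range.

## Robot

A 6-joint arm with a two-finger parallel gripper is mounted at the origin on a cart in front of the work surface, level with it; the furniture and walls round the work are solid. World frame = base frame: x ahead of the robot, y to its left, z up, the work surface at z = 0. Lengths are in mm, angles in rad, forces in N, time in s.
With the tool pointing down it reaches from about 400 to 925 mm from the base axis. Payload 12.5 kg.
Tool frame: the origin (TCP) lies at the very end of the fingers, on their centre line; the grasp point (between the pads) lies 19 mm behind it; z points along the fingers, y is the direction in which the jaws open and shut (so a half turn about z gives the same grasp; the last joint's range is limited). The gripper opens to 95 mm and grips with 3 to 60 N. Pads are 20 mm wide; open, the fingers measure 119 mm over their backs; the gripper's body (75 mm by 180 mm) begins 59 mm behind the grasp point.
Start: joints at [-1.391, 0.491, 1.559, -0, 1.092, -0.106], TCP at [176.226, -599.659, 214.661] pointing down, gripper open.
Joint ranges: [-3.1, 3.1], [-0.84, 2.19], [0.05, 2.79], [-1.13, 4.28], [0.06, 2.93], [-2.69, 2.69]. Speed limits (rad/s): [2.22, 2.22, 2.79, 3.14, 3.14, 3.14].

## Interface

Orientations are given as [roll, pitch, yaw] about the fixed x, y, z axes, in that order (R = Rz(yaw) Ry(pitch) Rx(roll)).
In Python, from cell import env gives the robot as it stands. The module is installed in compiled form; this text tells all that it offers.
- The arm moves only by the tool arm_command, never from a script. Its argument "deltas" is a list that holds one entry, the list of rows, each a list of 5 numbers: the closure, from 0 (fully open) to 1 (shut), then the shift along the world's x, y, z as a fraction of full scale, then the turn about the world's z as a fraction of full scale. In form: [[[grip, dx, dy, dz, twist], ...]]. A call has 1 to 12 rows; each row shifts and turns the pose as measured when the row begins; what a row does not reach is not made up. Full scale, the value 1, is 100 mm for a shift and pi/4 rad for a turn. A row lasts 1/12 s, in which the tool goes at most 41.7 mm and 7.16 degrees, less where a joint would pass 70% of its speed; a pose out of reach is approached as far as the arm can. A call with a number of a shift or a turn outside -1 to 1 is refused whole. A call with a gripper value outside its range is refused whole. The fingers move at their own pace and stop on an object; the grip force is fixed at half the most. Time passes only in rows, so rows that do not move let the fingers close. It gives the time, the measured TCP pose, the force and the opening at its end, in the units of the state.
- env.state(): the state, without advancing time (a new reading comes with each control period).
- env.read_camera(name): name is "side" or "top" or "wrist"; returns a dict with "frame" (420x560x3 uint8, red, green, blue), "fx", "fy", "cx", "cy" (pixels), "R" (3x3) and "t" (3): a world point X has camera coordinates R X + t; the wrist camera has in their place "tool_from_camera" (4x4, takes a point from camera to tool coordinates, whose origin is the TCP and whose axes are the flange's). Camera axes: x right, y down, z forward; pixel columns grow to the right and rows downward; lengths in mm; the calibration is good to about 2 mm. A picture is of the moment at which its call begins: read the wrist's pose just before it. There is no depth.
- env.job_done(): hands the job in, once; it reports no verdict.
The state is a dict: "t": time; "joints": joint angles; "qvel": joint speeds; "tau": joint torques, N m; "eef_pos": TCP position; "tcp_rot": TCP orientation; "ft_force": force on the tool from outside, world axes, zero at the start; "moment": the same for the moment, N m; "opening": opening from 0.0 (shut) to 1.0 (fully open).
Only numpy, scipy, OpenCV 4.12 (cv2) and the standard library are available. Lean on these libraries where they do the work, as an engineer would, in place of code of your own. Each camera call takes 0.05 s, during which the arm holds its last target.

## Working session

There is one attempt and no reset: what is moved stays moved. The work goes in short steps, Python scripts to look and compute and a tool call to move; the robot and the scene stay as the last step left them, time stands still between calls to the robot, and variables do not carry over. Pictures are saved under pics/ and viewed, and the job is handed in when it is done.

Besides the shell and the picture viewer there is one more tool, called after "Emit:" as a command line: name --argument value ..., lists and objects as JSON in quotes. arm_command: Moves the arm, as the interface text tells. Its arguments: {"type":"object","properties":{"deltas":{"type":"array","items":{"type":"array","items":{"type":"array","items":{"type":"number","minimum":-1,"maximum":1}}}}},"required":["deltas"]}

```bash
mkdir -p pics; python3 - <<'E'
from cell import env
import cv2
s=env.state();print(s['t'],s['eef_pos'],s['tcp_rot'],s['opening'])
for n in ['side','top']:
    c=env.read_camera(n);cv2.imwrite(f'pics/{n}0.png',c['frame'][...,::-1])
    print(n,c['fx'],c['cx'],c['cy'],c['R'],c['t'])
E
```

```text
0.0 [ 176.16674307 -599.39443168  214.04256156] [-3.14045161e+00 -1.22949767e-04  2.85796528e-01] 1.0037328389080917
side 543.1929851917912 275.9325437938184 209.08047607031207 [[-0.99041436 -0.13812462  0.00099305]
 [-0.0820334   0.58240108 -0.80875182]
 [ 0.11113018 -0.80108088 -0.58814923]] [ 532.13335064  179.56709895 1322.46591179]
top 519.9019154126457 278.8308219959354 207.3023838447407 [[ 0.00334469 -0.99992626 -0.01167423]
 [-0.98732828 -0.00144989 -0.15868451]
 [ 0.15865588  0.01205705 -0.98726032]] [  28.96451903  557.77003896 1276.09664982]
```

View pics/side0.png

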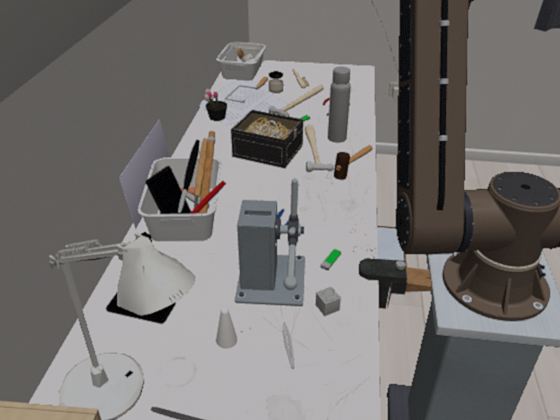

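View pics/top0.png

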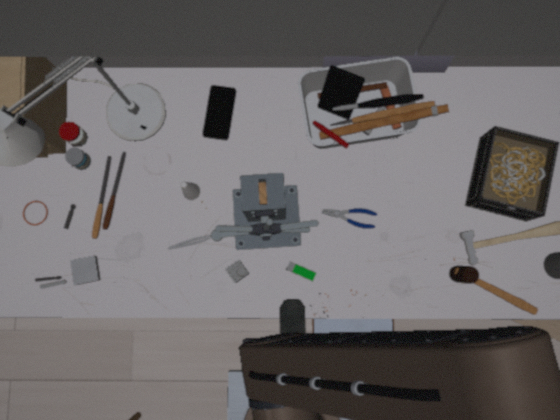

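```bash
python3 - <<'E'
import cv2
a=cv2.imread('pics/side0.png')[165:315,220:360];b=cv2.imread('pics/top0.png')[160:290,160:390]
cv2.imwrite('pics/sz.png',cv2.resize(a,None,fx=4,fy=4,interpolation=2));cv2.imwrite('pics/tz.png',cv2.resize(b,None,fx=3.4,fy=3.4,interpolation=2))
E
```

```text
(no output)
```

View pics/sz.png

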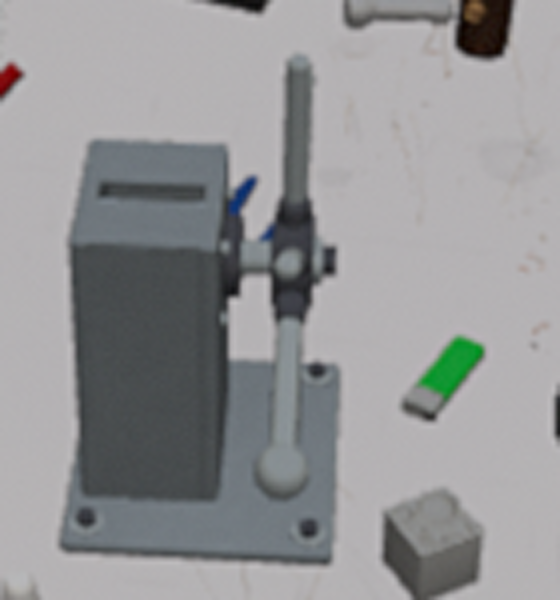

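View pics/tz.png

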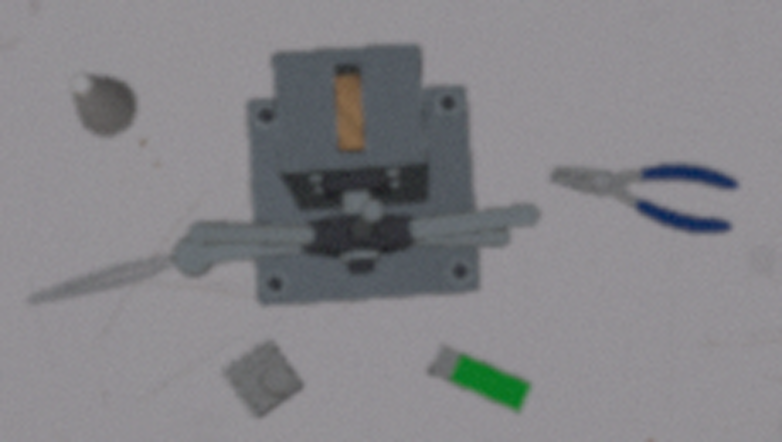

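```bash
cat >h.py <<'E'
import numpy as np, cv2
from cell import env
def ray(c,u,v):
    d=c['R'].T@np.array([(u-c['cx'])/c['fx'],(v-c['cy'])/c['fy'],1.]);return -c['R'].T@c['t'],d
def onz(c,u,v,z):
    o,d=ray(c,u,v);return o+d*(z-o[2])/d[2]
def onplane(c,u,v,p,n):
    o,d=ray(c,u,v);return o+d*((p-o)@n)/(d@n)
def proj(c,X):
    q=c['R']@X+c['t'];return c['fx']*q[0]/q[2]+c['cx'],c['fy']*q[1]/q[2]+c['cy']
E
python3 - <<'E'
from h import *
T=env.read_camera('top');S=env.read_camera('side')
tz=lambda x,y:(x/3.4+160-.35,y/3.4+160-.35)
sz=lambda x,y:(x/4+220-.4,y/4+165-.4)
P=np.array([onz(T,*tz(*p),12) for p in [(250,100),(466,87),(480,290),(262,303)]]);print(P.round(1))
c=P.mean(0);ex=((P[0]-P[3])+(P[1]-P[2]))/2; yaw=np.arctan2(ex[1],ex[0]);print('c',c,'yaw',yaw,np.linalg.norm(ex),np.linalg.norm(P[0]-P[1]))
for p in [(62,548),(330,560),(338,368)]: print('side',onz(S,*sz(*p),10 ).round(1))
x=np.array([np.cos(yaw),np.sin(yaw),0]);y=np.array([-x[1],x[0],0])
o=c-50*x;o[2]=0;print('origin',o)
a=o+[0,0,160]
for C,f,pts in((T,tz,[(195,255),(530,214)]),(S,sz,[(283,470),(299,65),(290,264)])):
  for p in pts:
    q=onplane(C,*f(*p),a,x)-a if C is S else onplane(C,*f(*p),a,x)-a
    print(p,'y',q@y,'z',q[2],'ang cw from up',np.degrees(np.arctan2(-(q@y),q[2])),np.hypot(q@y,q[2]))
o1,d1=ray(T,*tz(195,255));o2,d2=ray(S,*sz(283,470))
M=np.linalg.lstsq(np.c_[d1,-d2],o2-o1,rcond=None)[0];p1=o1+d1*M[0];p2=o2+d2*M[1];q=(p1+p2)/2-a
print('ball',(p1+p2)/2,np.linalg.norm(p1-p2),'winch',q@x,q@y,q[2],'ang',np.degrees(np.arctan2(-(q@y),q[2])))
print('axle',a)
for n,p,z in (('blk',(262,378),42),('lighter',(480,378),8),('ltip1',(435,362),8),('ltip2',(525,395),8),('pl',(555,175),8),('pl2',(735,185),8),('tw1',(30,300),4),('tw2',(180,258),4),('cone',(78,82),100)):
  w=onz(T,*tz(*p),z); print(n,w.round(), 'winch',((w-o)@x).round(),((w-o)@y).round())
E
```

```text
[[611.2 150.6  12. ]
 [621.6 -16.   12. ]
 [464.9 -26.2  12. ]
 [454.7 138.8  12. ]]
c [538.11567825  61.78903598  12.        ] yaw 0.07033107350137457 156.9675653625554 166.84485574249095
side [610.5 159.2  10. ]
side [456.  147.1  10. ]
side [467.6 -20.5  10. ]
origin [488.23928878  58.27538067   0.        ]
(195, 255) y 118.61127873163564 z -43.38084121882093 ang cw from up -110.08946718212482 126.29541886864429
(530, 214) y -110.86955910510181 z 58.11471294215107 ang cw from up 62.33773245470518 125.17739011701867
(283, 470) y 164.83959918158905 z -10.26777719109134 ang cw from up -93.56432072375452 165.15907697366447
(299, 65) y 54.30941509503068 z 164.27019815729648 ang cw from up -18.294416434503034 173.01505879720932
(290, 264) y 127.78982207220831 z 94.40871435533484 ang cw from up -53.543709100681994 158.88122598807533
ball [481.08565694 177.89638578 106.73476106] 0.24758783866164943 winch 1.270193037800322 119.82798472297254 -53.26523893703063 ang -113.96582560726684
axle [488.23928878  58.27538067 160.        ]
blk [397. 135.  42.] winch -85.0 83.0
lighter [399. -26.   8.] winch -95.0 -78.0
ltip1 [411.   8.   8.] winch -81.0 -45.0
ltip2 [386. -60.   8.] winch -110.0 -111.0
pl [554. -84.   8.] winch 55.0 -147.0
pl2 [ 546. -222.    8.] winch 38.0 -283.0
tw1 [457. 317.   4.] winch -13.0 260.0
tw2 [490. 203.   4.] winch 12.0 144.0
cone [607. 266. 100.] winch 133.0 199.0
```

Emit:
arm_command --deltas '[[[1, 0.2, 0.25, 0.25, -0.13], [1, 0.2, 0.25, 0.25, -0.13], [1, 0.25, 0.25, 0.2, 0], [1, 0.25, 0.25, 0.2, 0], [1, 0.25, 0.25, 0.2, 0], [1, 0.25, 0.25, 0.2, 0], [1, 0.25, 0.3, 0, 0], [1, 0.25, 0.3, 0, 0], [1, 0.25, 0.3, 0, 0], [1, 0.25, 0.3, 0, 0], [1, 0, 0.35, 0, 0], [1, 0, 0.35, 0, 0]]]'

```text
t: 1.2
eef_pos: [421.8, -247.6, 346.2]
tcp_rot: [-3.136, -0.002, 0.063]
ft_force: [0.9, 0.5, -0.1]
opening: 0.211
```

Emit:
arm_command --deltas '[[[1, 0.1, 0.35, 0, 0], [1, 0.1, 0.35, 0, 0], [1, 0.1, 0.35, 0, 0], [1, 0.1, 0.35, 0, 0], [1, 0.1, 0.35, 0, 0], [1, 0.1, 0.35, 0, 0], [1, 0, 0.35, 0, 0], [1, 0, 0.35, 0, 0], [1, 0, 0.3, 0, 0], [1, 0, 0.2, 0, 0], [1, 0, 0, 0, 0], [1, 0, 0, 0, 0]]]'

```text
t: 2.2
eef_pos: [479.9, 105.9, 345.9]
tcp_rot: [-3.135, -0.002, 0.069]
ft_force: [-0.2, 0.5, -0.2]
opening: 0.005
```

```bash
python3 - <<'E'
from h import *
f=[env.read_camera(n)['frame'] for n in ('top','side','wrist')]
a=cv2.resize(f[0][130:300,160:390],(400,296));b=cv2.resize(f[1][120:320,180:380],(400,400))
out=np.zeros((400,800,3),np.uint8);out[:296,:400]=a;out[:,400:]=b
cv2.imwrite('pics/a1.png',out[...,::-1]);cv2.imwrite('pics/w1.png',f[2][...,::-1])
E
```

```text
(no output)
```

View pics/a1.png

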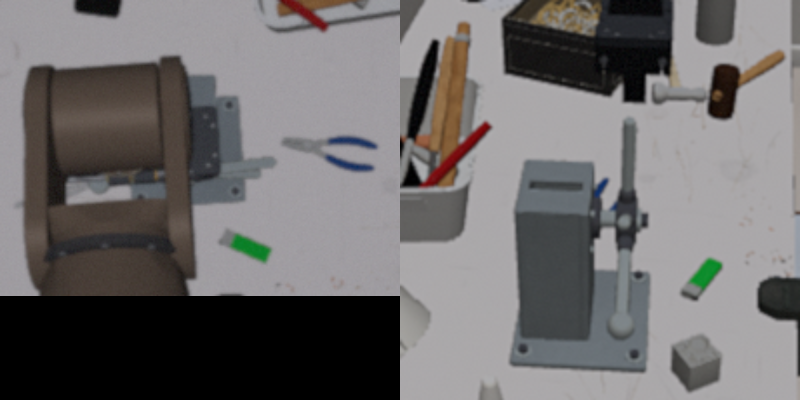

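View pics/w1.png

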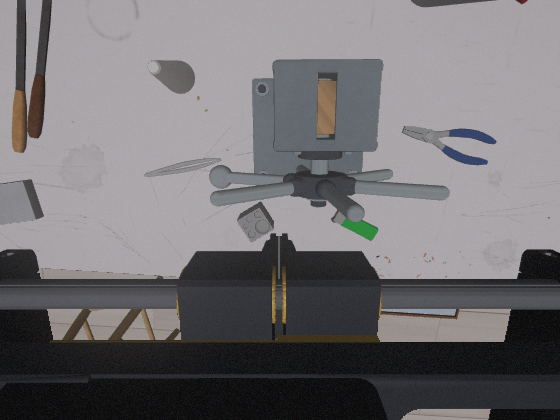

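```bash
cat >>h.py <<'E'
from scipy.spatial.transform import Rotation as Ro
def wcam():
    s=env.state();c=env.read_camera('wrist');M=np.eye(4);M[:3,:3]=Ro.from_euler('xyz',s['tcp_rot']).as_matrix();M[:3,3]=s['eef_pos']
    M=np.linalg.inv(M@c['tool_from_camera']);c['R']=M[:3,:3];c['t']=M[:3,3];return c
yaw=.0703;X=np.array([np.cos(yaw),np.sin(yaw),0]);Y=np.array([-X[1],X[0],0]);A=np.array([488.2,58.3,160])
def wheel(c,u,v,off=0):
    q=onplane(c,u,v,A+off*X,X)-A;return (q@Y).round(1),q[2].round(1),np.degrees(np.arctan2(-(q@Y),q[2])).round(1),np.hypot(q@Y,q[2]).round(1)
E
python3 - <<'E'
from h import *
c=wcam()
for p in [(220,177),(357,212),(215,199),(444,193),(319,186),(390,175)]: print(p,wheel(c,*p))
print(proj(c,env.state()['eef_pos']),proj(c,A))
E
```

```text
(220, 177) (np.float64(123.2), np.float64(-54.8), np.float64(-114.0), np.float64(134.9))
(357, 212) (np.float64(-13.0), np.float64(115.9), np.float64(6.4), np.float64(116.6))
(215, 199) (np.float64(105.0), np.float64(70.5), np.float64(-56.1), np.float64(126.5))
(444, 193) (np.float64(-113.5), np.float64(46.6), np.float64(67.7), np.float64(122.7))
(319, 186) (np.float64(3.7), np.float64(8.6), np.float64(-23.4), np.float64(9.3))
(390, 175) (np.float64(-98.5), np.float64(-67.9), np.float64(124.6), np.float64(119.6))
(np.float64(279.4725082253522), np.float64(253.2612647662622)) (np.float64(321.4459786813751), np.float64(184.56025792242173))
```

Emit:
arm_command --deltas '[[[1, 0.06, -0.1, 0, 0], [1, 0, 0, -0.3, 0], [1, 0, 0, -0.3, 0], [1, 0, 0, -0.3, 0], [1, 0, 0, -0.1, 0], [1, 0, 0, 0, 0]]]'

```text
t: 2.9
eef_pos: [489.4, 85.2, 244.0]
tcp_rot: [-3.137, -0.009, 0.058]
ft_force: [-0.0, -0.4, 0.1]
opening: 0.004
```

Emit:
arm_command --deltas '[[[1, 0, -0.06, 0, 0], [1, 0, -0.06, 0, 0], [1, 0, -0.06, 0, 0], [1, 0, -0.06, 0, 0], [1, 0, -0.06, 0, 0], [1, 0, -0.06, 0, 0]]]'

```text
t: 3.4
eef_pos: [491.2, 44.1, 247.0]
tcp_rot: [-3.135, -0.012, 0.055]
ft_force: [0.9, 4.1, -0.9]
opening: 0.003
```

Emit:
arm_command --deltas '[[[1, 0, -0.06, -0.01, 0], [1, 0, -0.06, -0.01, 0], [1, 0, -0.06, 0, 0], [1, 0, -0.06, 0, 0], [1, 0, -0.06, 0, 0], [1, 0, -0.05, 0, 0], [1, 0, -0.03, 0, 0], [1, 0, 0, 0, 0]]]'

```text
t: 4.07
eef_pos: [491.4, 1.0, 246.0]
tcp_rot: [-3.135, -0.014, 0.054]
ft_force: [-0.1, 2.5, 2.4]
opening: 0.003
```

```bash
python3 - <<'E'
from h import *
c=wcam();print(env.state()['eef_pos']);cv2.imwrite('pics/w2.png',c['frame'][...,::-1])
E
```

```text
[491.38345828   1.18584187 246.00630988]
```

View pics/w2.png

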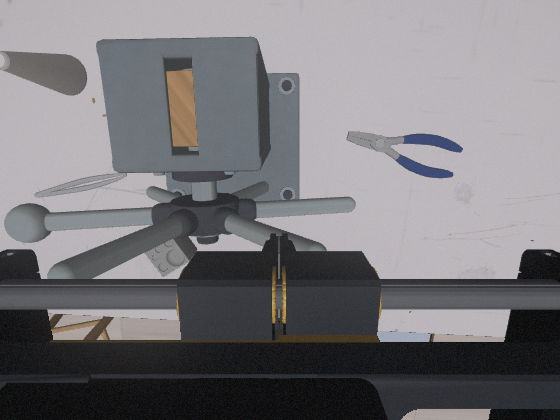

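```bash
python3 - <<'E'
from h import *
A[1]=60.5
c=wcam()
for p in [(28,222),(65,274),(350,204),(205,213)]: print(p,wheel(c,*p))
E
```

```text
(28, 222) (np.float64(134.4), np.float64(18.4), np.float64(-82.2), np.float64(135.6))
(65, 274) (np.float64(44.7), np.float64(111.9), np.float64(-21.8), np.float64(120.5))
(350, 204) (np.float64(-122.7), np.float64(-27.1), np.float64(102.5), np.float64(125.7))
(205, 213) (np.float64(2.3), np.float64(-1.9), np.float64(-129.9), np.float64(3.0))
```

Emit:
arm_command --deltas '[[[1, 0, 0.05, 0, 0], [1, 0, 0, 0.3, 0], [1, 0, 0, 0.3, 0], [1, 0, 0, 0.3, 0], [1, -0.02, 0.3, 0, 0], [1, -0.02, 0.3, 0, 0], [1, -0.02, 0.3, 0, 0], [1, -0.02, 0.3, 0, 0], [1, 0, 0.05, 0, 0], [1, 0, 0, 0, 0]]]'

```text
t: 5.0
eef_pos: [481.9, 137.8, 340.7]
tcp_rot: [-3.14, -0.015, 0.054]
ft_force: [-0.4, -0.4, -0.0]
opening: -0.001
```

Emit:
arm_command --deltas '[[[1, 0, 0.03, -0.3, 0], [1, 0, 0, -0.3, 0], [1, 0, 0, -0.3, 0], [1, 0, 0, -0.04, 0], [1, 0, -0.06, 0, 0], [1, 0, -0.06, 0, 0], [1, 0, -0.06, 0, 0], [1, 0, -0.06, 0, 0], [1, 0, -0.06, 0, 0], [1, 0.01, -0.06, 0, 0], [1, 0, -0.06, 0, 0]]]'

```text
t: 5.92
eef_pos: [486.2, 93.7, 252.2]
tcp_rot: [-3.14, -0.03, 0.055]
ft_force: [0.7, 2.9, 3.1]
opening: 0.001
```

Emit:
arm_command --deltas '[[[1, 0.01, -0.06, 0, 0], [1, 0, -0.06, 0, 0], [1, 0, -0.06, 0, 0], [1, 0.01, -0.06, 0, 0], [1, 0, -0.06, -0.01, 0], [1, 0, -0.06, 0, 0], [1, 0, -0.06, 0, 0], [1, 0.01, -0.06, 0, 0]]]'

```text
t: 6.58
eef_pos: [489.0, 40.5, 251.1]
tcp_rot: [-3.139, -0.03, 0.055]
ft_force: [0.8, 3.5, -0.6]
opening: 0.005
```

Emit:
arm_command --deltas '[[[1, 0, -0.06, -0.02, 0], [1, 0, -0.06, -0.02, 0], [1, 0, -0.06, -0.02, 0], [1, 0, -0.06, 0, 0], [1, 0, -0.05, 0, 0], [1, 0, -0.05, 0, 0], [1, 0, -0.02, 0, 0], [1, 0, 0, 0, 0]]]'

```text
t: 7.25
eef_pos: [488.7, -0.6, 243.8]
tcp_rot: [-3.139, -0.028, 0.054]
ft_force: [-0.9, 2.9, 0.6]
opening: 0.008
```

```bash
python3 - <<'E'
from h import *
A[1]=61
c=wcam();print(env.state()['eef_pos']);cv2.imwrite('pics/w3.png',c['frame'][...,::-1])
E
```

```text
[488.72790472  -0.53124233 243.84066636]
```

View pics/w3.png

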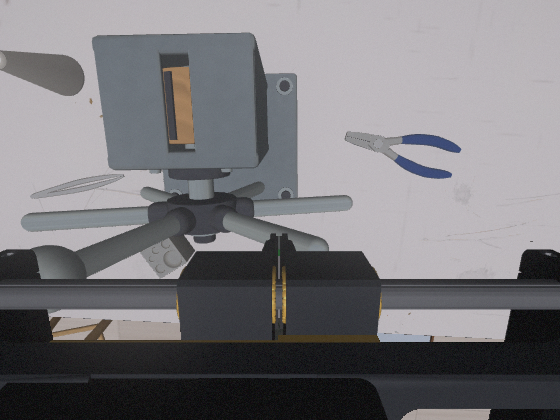

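Emit:
arm_command --deltas '[[[1, 0, 0.05, 0, 0], [1, 0, 0, 0.35, 0], [1, 0, 0, 0.35, 0], [1, 0, 0, 0.35, 0], [1, -0.02, 0.35, 0, 0], [1, -0.02, 0.35, 0, 0], [1, -0.02, 0.35, 0, 0], [1, 0, 0.3, 0, 0], [1, 0, 0.05, 0, 0], [1, 0, 0, 0, 0]]]'

```text
t: 8.13
eef_pos: [480.7, 150.8, 355.2]
tcp_rot: [3.14, -0.03, 0.051]
ft_force: [-0.5, -0.2, -0.1]
opening: 0.004
```

```bash
python3 - <<'E'
from h import *
c=wcam();print(env.state()['eef_pos']);cv2.imwrite('pics/w4.png',c['frame'][...,::-1])
cv2.imwrite('pics/s4.png',env.read_camera('side')['frame'][...,::-1])
E
```

```text
[480.69242738 150.24427292 355.14025744]
```

View pics/w4.png

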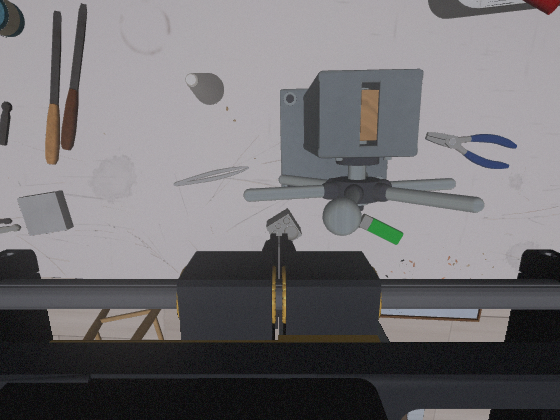

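View pics/s4.png

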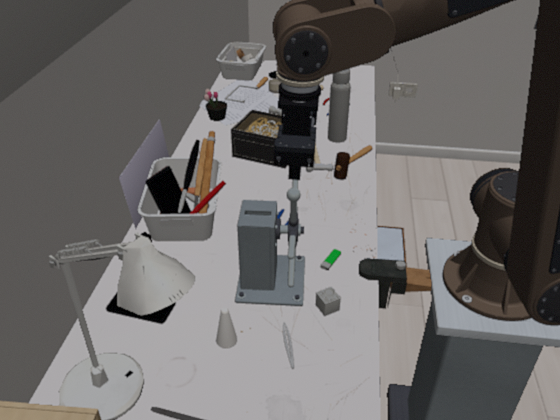

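```bash
python3 - <<'E'
from h import *
A[1]=61
c=wcam()
for p in [(342,217),(248,195),(480,204),(355,190),(284,181),(452,183)]: print(p,wheel(c,*p))
E
```

```text
(342, 217) (np.float64(39.2), np.float64(122.7), np.float64(-17.7), np.float64(128.8))
(248, 195) (np.float64(121.6), np.float64(21.6), np.float64(-79.9), np.float64(123.5))
(480, 204) (np.float64(-89.8), np.float64(87.4), np.float64(45.8), np.float64(125.3))
(355, 190) (np.float64(1.5), np.float64(4.1), np.float64(-19.5), np.float64(4.4))
(284, 181) (np.float64(80.7), np.float64(-78.1), np.float64(-134.1), np.float64(112.3))
(452, 183) (np.float64(-127.4), np.float64(-31.4), np.float64(103.9), np.float64(131.2))
```

Emit:
arm_command --deltas '[[[1, 0, 0, -0.35, 0], [1, 0, 0, -0.35, 0], [1, 0, 0, -0.25, 0], [1, 0, 0, -0.03, 0], [1, 0, -0.06, 0, 0], [1, 0, -0.06, 0, 0], [1, 0.01, -0.06, 0, 0], [1, 0, -0.06, 0, 0], [1, 0, -0.05, 0, 0], [1, 0.01, -0.04, 0, 0], [1, 0, -0.03, 0, 0], [1, 0, 0, 0, 0]]]'

```text
t: 9.28
eef_pos: [486.9, 102.1, 262.7]
tcp_rot: [3.141, -0.044, 0.039]
ft_force: [0.0, 1.3, -0.5]
opening: 0.006
```

Emit:
arm_command --deltas '[[[1, 0, -0.03, 0, 0], [1, 0, -0.03, 0, 0], [1, 0, 0, 0, 0]]]'

```text
t: 9.53
eef_pos: [487.2, 95.6, 263.1]
tcp_rot: [3.141, -0.046, 0.039]
ft_force: [-0.6, 0.5, 0.6]
opening: 0.004
```

```bash
python3 - <<'E'
from h import *
c=wcam();print(env.state()['eef_pos']);cv2.imwrite('pics/w5.png',c['frame'][...,::-1])
E
```

```text
[487.138952    95.69951842 263.0093457 ]
```

View pics/w5.png

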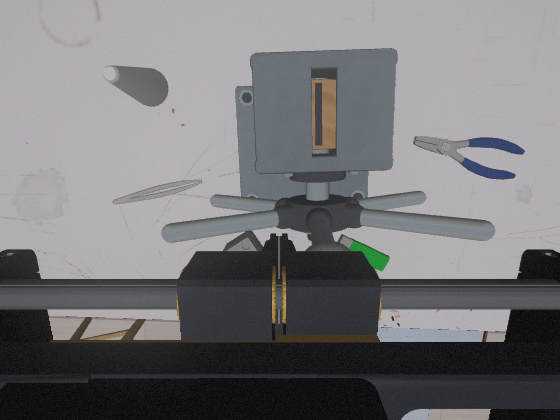

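```bash
cat >>h.py <<'E'
def fit(c,pts,nom):
    # tips centres (at r~127), nominal angles rel. ball; solves angle,cy,cz
    from scipy.optimize import least_squares
    W=np.array([wheel(c,*p)[:2] for p in pts]);n=np.radians(nom)
    f=lambda p:np.r_[W[:,0]-(p[1]-p[3]*np.sin(n+p[0])),W[:,1]-(p[2]+p[3]*np.cos(n+p[0]))]
    r=least_squares(f,[0,0,0,125]);print('ang',np.degrees(r.x[0]).round(2),r.x[1:].round(1),'res',r.fun.round(1))
E
python3 - <<'E'
from h import *
A[1]=61
c=wcam()
fit(c,[(168,233),(490,230),(214,200),(422,197)],[-60,60,-120,120])
cv2.imwrite('pics/w5z.png',cv2.resize(c['frame'][150:290,140:520,::-1],None,fx=2.1,fy=2.1,interpolation=2))
E
```

```text
ang -4.41 [ -0.3  -4.4 127.9] res [ 0.1 -1.4  1.1  0.2 -0.6 -1.5 -0.1  2.2]
```

View pics/w5z.png

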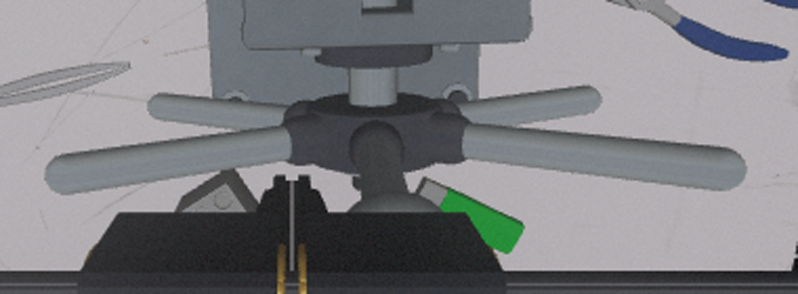

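Emit:
arm_command --deltas '[[[1, 0, -0.025, 0, 0], [1, 0, -0.025, 0, 0], [1, 0, -0.015, 0, 0], [1, 0, 0, 0, 0]]]'

```text
t: 9.97
eef_pos: [487.2, 89.2, 262.9]
tcp_rot: [3.141, -0.045, 0.04]
ft_force: [-0.1, 1.9, 1.7]
opening: 0.007
```

```bash
python3 - <<'E'
from h import *
c=wcam();print(env.state()['eef_pos']);cv2.imwrite('pics/w6z.png',cv2.resize(c['frame'][150:290,140:520,::-1],None,fx=2,fy=2,interpolation=2))
E
```

```text
[487.21157895  89.22812012 262.87209487]
```

View pics/w6z.png

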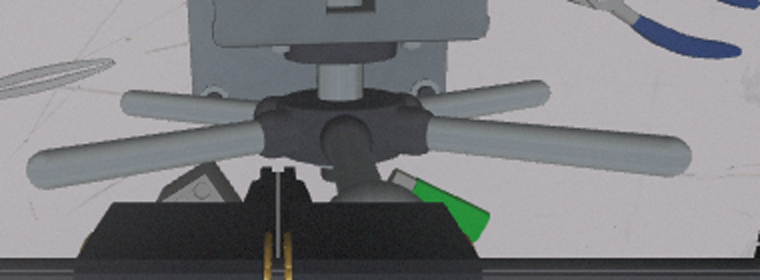

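Emit:
arm_command --deltas '[[[1, 0, 0.2, 0, 0], [1, 0, 0.3, 0, 0], [1, 0, 0.1, 0.3, 0], [1, 0, 0, 0.35, 0], [1, 0, 0, 0.35, 0], [1, -0.2, 0, 0.35, 0], [1, -0.2, -0.25, 0, 0], [1, -0.2, -0.25, 0, 0], [1, 0, -0.25, 0, 0], [1, 0, -0.1, 0, 0], [1, 0, 0, 0, 0], [1, 0, 0, 0, 0]]]'

```text
t: 11.02
eef_pos: [421.3, 62.2, 401.2]
tcp_rot: [3.133, -0.038, 0.041]
ft_force: [-0.0, 0.3, -0.8]
opening: 0.004
```

```bash
python3 - <<'E'
from h import *
c=wcam();print(env.state()['eef_pos']);cv2.imwrite('pics/w7.png',c['frame'][...,::-1])
E
```

```text
[421.36214379  62.49761217 401.11613879]
```

View pics/w7.png

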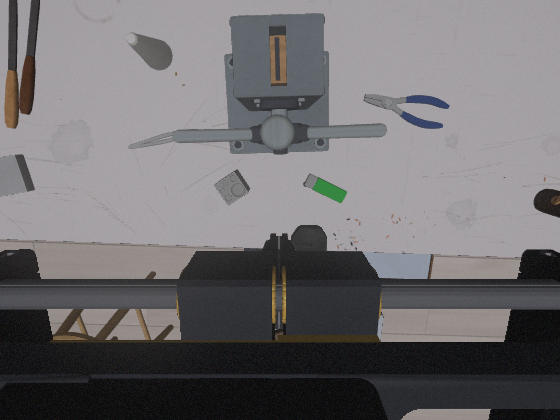

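```bash
python3 - <<'E'
from h import *
c=wcam()
cv2.imwrite('pics/w7z.png',cv2.resize(c['frame'][10:160,165:395,::-1],None,fx=3.4,fy=3.4,interpolation=2))
E
```

```text
(no output)
```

View pics/w7z.png

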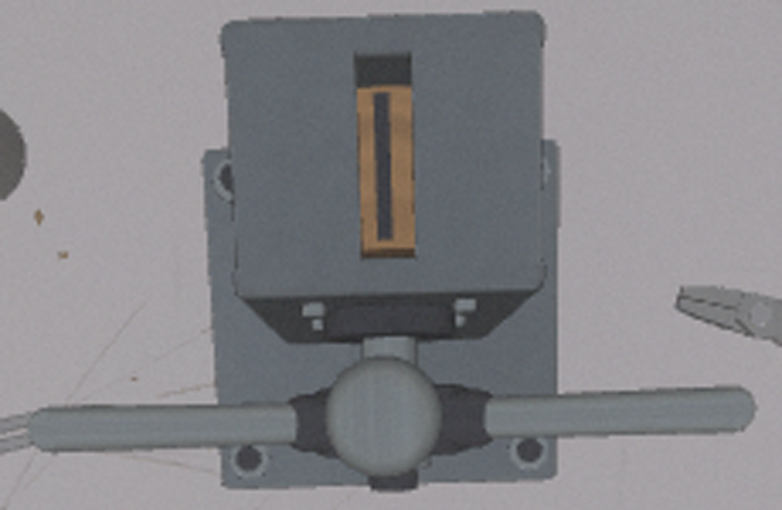

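```bash
python3 - <<'E'
from h import *
c=wcam();f=lambda x,y:((x+.5)/3.4+165-.5,(y+.5)/3.4+10-.5)
for n,p,z in [('bolt',(249,460),14),('bolt',(528,450),14),('plate',(222,488),12),('plate',(557,476),12),('hoodf',(240,295),205),('hoodf',(543,285),205),('hoodb',(222,22),205),('hoodb',(545,13),205),('ball',(384,416),290),('hubL',(297,422),165),('hubR',(488,416),165),('nut',(394,485),160),('L',(45,429),225),('R',(740,409),225)]:
    w=onz(c,*f(*p),z);q=w-A;print(n,w.round(1),'wx,wy',(q@X).round(1),(q@Y).round(1))
E
```

```text
bolt [468.  130.9  14. ] wx,wy -15.0 73.8
bolt [478.8  -8.1  14. ] wx,wy -14.1 -65.6
plate [453.6 144.4  12. ] wx,wy -28.5 88.4
plate [466.5 -23.9  12. ] wx,wy -27.4 -80.5
hoodf [525.6 112.8 205. ] wx,wy 41.1 51.7
hoodf [532.8  16.5 205. ] wx,wy 41.5 -44.8
hoodb [604.1 119.2 205. ] wx,wy 119.9 52.6
hoodb [610.9  21.6 205. ] wx,wy 119.8 -45.2
ball [489.1  65.9 290. ] wx,wy 1.4 7.5
hubL [487.1  96.6 165. ] wx,wy 1.6 38.2
hubR [492.1  27.6 165. ] wx,wy 1.7 -30.9
nut [465.8  60.4 160. ] wx,wy -22.2 3.7
L [481.5 169.8 225. ] wx,wy 1.2 111.7
R [496.5 -44.2 225. ] wx,wy 1.1 -102.9
```

Emit:
arm_command --deltas '[[[1, 0.1, 0.25, 0, 0], [1, 0.2, 0.25, 0, 0], [1, 0.2, 0.2, 0, 0], [1, 0.15, 0, 0, 0], [1, 0, 0, -0.35, 0], [1, 0, 0, -0.35, 0], [1, 0, 0, -0.35, 0], [1, 0, 0, -0.2, 0], [1, 0, 0, -0.03, 0], [1, 0, -0.1, 0, 0], [1, 0, 0, 0, 0]]]'

```text
t: 12.08
eef_pos: [489.8, 135.4, 265.8]
tcp_rot: [3.133, -0.035, 0.054]
ft_force: [-0.2, 0.5, 0.5]
opening: 0.007
```

Emit:
arm_command --deltas '[[[1, -0.02, -0.1, -0.02, 0], [1, 0, -0.1, 0, 0], [1, 0, -0.1, 0, 0], [1, 0, -0.06, 0, 0], [1, 0, -0.03, 0, 0], [1, 0, 0, 0, 0], [1, 0, 0, 0, 0]]]'

```text
t: 12.67
eef_pos: [489.6, 90.9, 269.5]
tcp_rot: [3.134, -0.045, 0.051]
ft_force: [-0.4, 0.2, -0.3]
opening: 0.005
```

Emit:
arm_command --deltas '[[[1, 0, -0.02, -0.02, 0], [1, 0, -0.02, 0, 0], [1, 0, -0.015, 0, 0], [1, 0, 0, 0, 0]]]'

```text
t: 13.0
eef_pos: [489.9, 85.8, 267.7]
tcp_rot: [3.135, -0.046, 0.052]
ft_force: [1.4, -0.6, 0.1]
opening: 0.002
```

Emit:
arm_command --deltas '[[[1, 0, 0.2, 0, 0], [1, 0, 0.3, 0, 0], [1, 0, 0.1, 0.3, 0], [1, 0, 0, 0.35, 0], [1, 0, 0, 0.35, 0], [1, -0.2, 0, 0.35, 0], [1, -0.2, -0.25, 0, 0], [1, -0.2, -0.25, 0, 0], [1, 0, -0.25, 0, 0], [1, 0, -0.1, 0, 0], [1, 0, 0, 0, 0], [1, 0, 0, 0, 0]]]'

```text
t: 14.0
eef_pos: [424.5, 61.7, 407.2]
tcp_rot: [3.13, -0.041, 0.056]
ft_force: [-0.2, 0.3, 0.5]
opening: 0.007
```

```bash
python3 - <<'E'
from h import *
c=wcam();print(env.state()['eef_pos'],env.state()['tcp_rot']);cv2.imwrite('pics/w8.png',c['frame'][...,::-1])
cv2.imwrite('pics/w8z.png',cv2.resize(c['frame'][10:160,165:395,::-1],None,fx=3.4,fy=3.4,interpolation=2))
E
```

```text
[424.59340193  61.90621776 407.09760937] [ 3.13014062 -0.04101331  0.0568438 ]
```

View pics/w8z.png

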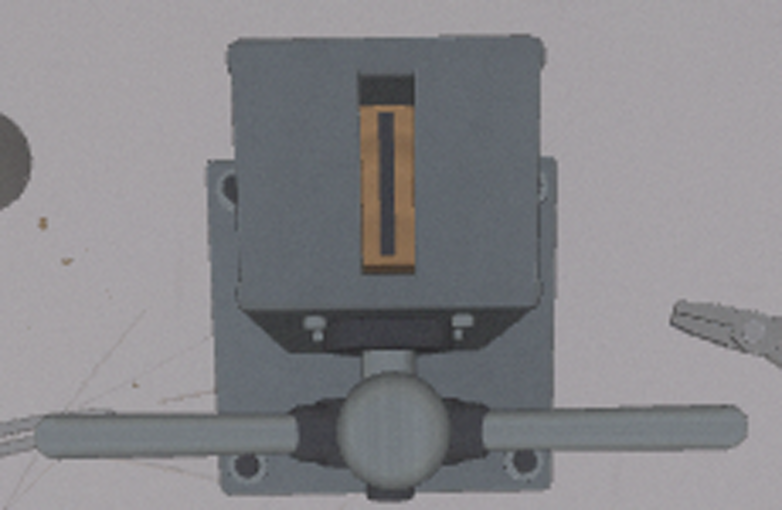

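```bash
python3 - <<'E'
from h import *
c=wcam();f=lambda x,y:((x+.5)/3.4+165-.5,(y+.5)/3.4+10-.5)
for n,p,z in [('bolt',(246,465),14),('bolt',(526,460),14),('plate',(218,494),12),('plate',(552,488),12),('hoodf',(239,305),205),('hoodf',(540,302),205),('hoodb',(228,45),205),('hoodb',(544,40),205),('ball',(393,430),290),('hubL',(297,430),165),('hubR',(486,427),165),('nut',(390,494),160),('L',(50,436),225),('R',(733,427),225)]:
    w=onz(c,*f(*p),z);q=w-A;print(n,w.round(1),'wx,wy',(q@X).round(1),(q@Y).round(1))
E
```

```text
bolt [468.8 131.4  14. ] wx,wy -14.2 74.3
bolt [479.3  -9.7  14. ] wx,wy -13.7 -67.2
plate [453.4 145.5  12. ] wx,wy -28.6 89.4
plate [466.  -24.5  12. ] wx,wy -27.9 -81.0
hoodf [526.3 113.7 205. ] wx,wy 41.9 52.6
hoodf [532.9  16.2 205. ] wx,wy 41.6 -45.2
hoodb [602.8 119.3 205. ] wx,wy 118.6 52.8
hoodb [610.2  21.6 205. ] wx,wy 119.1 -45.1
ball [489.3  63.  290. ] wx,wy 1.4 4.6
hubL [487.7  96.1 165. ] wx,wy 2.2 37.8
hubR [492.7  26.7 165. ] wx,wy 2.3 -31.8
nut [466.1  60.6 160. ] wx,wy -21.8 3.8
L [481.5 169.4 225. ] wx,wy 1.1 111.3
R [496.5 -45.3 225. ] wx,wy 1.0 -103.9
```

Emit:
arm_command --deltas '[[[1, 0, -0.35, 0.05, 0], [1, 0, -0.35, 0.05, 0], [1, 0, -0.35, 0, 0], [1, 0, -0.35, 0, 0], [1, 0, -0.35, 0, 0], [1, 0, -0.35, 0, 0], [1, 0, -0.35, 0, 0], [1, 0, -0.35, 0, 0], [1, 0, -0.35, 0, 0], [1, 0, -0.35, 0, 0], [1, 0, -0.3, 0, 0], [1, 0, 0, 0, 0]]]'

```text
t: 15.1
eef_pos: [428.2, -326.4, 412.5]
tcp_rot: [3.136, -0.035, 0.078]
ft_force: [-0.2, -0.2, -0.4]
opening: 0.003
```

```bash
python3 - <<'E'
from h import *
S=env.read_camera('side')['frame'];T=env.read_camera('top')['frame']
a=cv2.resize(T[160:290,160:390],None,fx=2.1,fy=2.1,interpolation=2);b=cv2.resize(S[165:345,220:330],None,fx=2.8,fy=2.8,interpolation=2)
o=np.zeros((520,800,3),np.uint8);o[:a.shape[0],:a.shape[1]]=a;o[:b.shape[0],490:490+b.shape[1]]=b
cv2.imwrite('pics/f.png',o[...,::-1])
E
```

```text
(no output)
```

View pics/f.png

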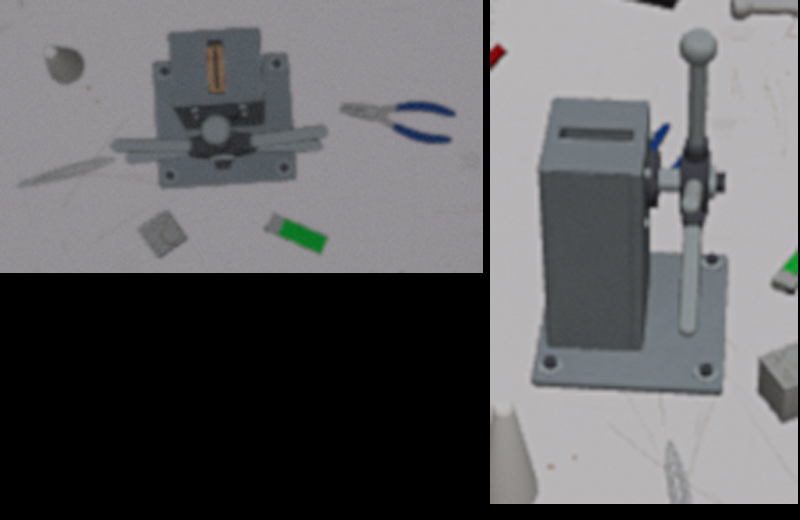

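```bash
python3 - <<'E'
from h import *
T=env.read_camera('top');f=lambda x,y:((x+.5)/2.1+159.5,(y+.5)/2.1+159.5)
for n,p,z in [('bolt',(171,176),14),('bolt',(285,168),14),('bolt',(165,71),14),('bolt',(277,63),14),('ball',(216,130),290),('hoodf',(175,107),205),('hoodf',(265,101),205),('hoodb',(169,33),205),('hoodb',(260,28),205),('hubL',(191,148),165),('hubR',(254,143),165),('L',(118,146),225),('R',(322,131),225)]:
    w=onz(T,*f(*p),z);q=w-A;print(n,w.round(1),'wx,wy',(q@X).round(1),(q@Y).round(1))
E
```

```text
bolt [468.  127.3  14. ] wx,wy -15.3 70.3
bolt [478.2 -12.4  14. ] wx,wy -15.0 -69.8
bolt [598.9 136.7  14. ] wx,wy 115.9 70.5
bolt [609.2  -2.6  14. ] wx,wy 116.4 -69.3
ball [488.4  60.6 290. ] wx,wy 0.4 2.2
hoodf [524.2 108.  205. ] wx,wy 39.4 47.0
hoodf [530.8  12.5 205. ] wx,wy 39.2 -48.6
hoodb [604.5 115.6 205. ] wx,wy 120.0 49.0
hoodb [610.  18. 205.] wx,wy 118.7 -48.8
hubL [485.1  93.1 165. ] wx,wy -0.6 35.0
hubR [490.7  24.4 165. ] wx,wy 0.1 -34.0
L [480.1 164.9 225. ] wx,wy -0.6 106.9
R [496.2 -46.6 225. ] wx,wy 0.6 -105.2
```

```bash
python3 - <<'E'
from cell import env
print(env.job_done())
E
```

```text
the job is handed in; nothing more can be done
None
```

The ball-ended spoke now points straight up to within about 1°, and the job is handed in. I turned the wheel about 114° clockwise using the closed fingertips. I pushed two plain spokes over in turn, then the ball, with a final small correction. The wheel was never gripped.

- **Angle:** the wrist camera put the ball about 0.4° short of vertical and the top camera about 0.9° short. They differ by half a degree, within the calibration error, so I did not nudge it further.
- **Forces:** readings at the end of each move stayed at or below about 4 N.
- **Time:** the job took about 15 s.
- **Clearance:** the hand is parked about 390 mm to the right of the wheel, above the bench and touching nothing.
- **Things around the winch:** all five look unmoved in the last pictures. I compared them by eye and did not measure them again.

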